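Reset the stop and hold the board tester's lid at its balance point

TASK

The board tester has tripped: press the mushroom stop button fully down and let it come back up, then turn its head clockwise as far as it goes to reset it. Only then take the tester's lid by its bar and swing it gently up to its balance point, just past upright, where it would fall neither shut nor open, and finish there still holding the bar between the fingers, with the lid still. Never let the lid fall or go far over, and leave the other things on the bench where they are.

Things in the scene. Friction and masses are not known exactly. Their poses are not given: they have to be found in the camera images.
- tester: Circuit-board test fixture: low painted metal cabinet fixed to the table, 150 (x) x 190 (y) x 72 mm, with an aluminium lid on top. Origin on the table, 15 mm nearer the lid bar than the footprint's centre; +x points from the bar (robot side) to the hinge (far side), z up. Position and yaw (within 0.3 rad) vary; it and the stop box may change sides.
- lid (a joint): Lid angle, rad: 0 shut (start), grows as the bar is raised, end stop at 2.5. Lid about 0.45 kg, hinge nearly frictionless, no stay: below its balance angle it falls shut, beyond it falls open. A heavy block under the lid puts the balance at 1.7 rad: 0.13 rad (7 degrees) past upright, away from the robot. About 2 N at the bar lifts it.
- lid_hinge (a point): Middle of the lid's hinge line, 86 mm in tester +x from the tester's origin, 76 mm above the table. The frame turns with the lid: its y axis is the hinge line, -x runs from the hinge to the bar.
- lid_bar (a point): Middle of the lid's handle: a round steel bar, 12 mm diameter, 122 mm long, parallel to the hinge line, 195 mm from it, in the lid's plane; 76 mm above the table when shut. 8 mm arms, 55 mm either side of the middle, join it to the 6 mm lid plate. Clear gap bar to plate 34 mm, to cabinet wall 43 mm; free below. It can turn between the fingers, so the tool may point down throughout.
- stop_box: Stop station: grey plastic box fixed to the table, 90 (x) x 80 (y) x 60 mm, with one black mushroom button in the middle of its top. Origin on the table under its centre, z up. Position and yaw vary.
- stop_push (a joint): Travel of the mushroom button, m: 0 up, 0.006 fully down. Spring return: about 2 N starts it, 6 N takes it fully down; it comes up by itself when let go.
- stop_head (a joint): Turn of the mushroom head about its upright axis, rad, growing clockwise seen from above: starts between 0 and 0.2, the reset stop is at 1.3. Friction about 0.08 N m; it stays where it is turned to.
- stop_top (a point): Centre of the flat top of the mushroom head (z up), 96 mm above the table when up. The head is round, 40 mm diameter, 16 mm thick, ribbed round its rim, on an 18 mm stem: its underside is 14 mm above the collar (34 mm wide) and 20 mm above the top of the box, so fingers can reach down on both sides of it.
- meter: Bystander, not to be disturbed: handheld multimeter lying on its back, 190 x 90 x 39 mm, orange with a grey face. Origin at the underside.
- board: Bystander, not to be disturbed: loose green circuit board, 80 x 55 mm, 14 mm tall with its parts. Origin at the underside.
- driver: Bystander, not to be disturbed: screwdriver lying flat, 200 mm long. Origin at the underside.
- spool: Bystander, not to be disturbed: metal solder reel standing on end, 64 mm across, 50 mm tall. Origin at the underside.
- cutters: Bystander, not to be disturbed: side cutters with red handles, lying flat, about 160 mm long and 16 mm tall. Origin at the underside.
- bin: Bystander, not to be disturbed: small empty grey parts bin, 120 x 90 x 50 mm. Origin at the underside.
- can: Bystander, not to be disturbed: white can, 52 mm across, 120 mm tall. Origin at the underside.
Things that resemble listed ones, but are neither listed nor needed, are in the scene too. What is shaped like the stop_box but green is not meant.

How it is judged (in metres and radians):
On the way, in this order (a step that is already met when the one before it is completed fails the run):
1. the mushroom button is pressed fully down (over 5 of its 6 mm) with the lid shut (value of joint stop_push above 0.005 m and value of joint lid below 0.1 rad), for 0.1 s.
2. the button is up again and its head turned clockwise to its stop (over 1.1 of 1.3 rad) with the lid shut (value of joint stop_head above 1.1 rad and value of joint stop_push below 0.002 m and value of joint lid below 0.1 rad), for 0.2 s.
3. the lid stands at its balance angle, held by the fingers (value of joint lid between 1.6 and 1.8 rad and velocity of joint lid between -0.15 and 0.15 rad/s and contact force between the fingers and lid above 1 N), for 0.3 s.
At the end, for the whole second after the job is handed in: The lid stands within 0.1 rad of its balance angle of 1.7 rad, slower than 0.15 rad/s, with the fingers pressing on it with more than 1 N; the mushroom button is up (less than 2 mm down) and its head is turned more than 1.1 rad (all of step 3 and value of joint stop_head above 1.1 rad and value of joint stop_push below 0.002 m); the arm keeps its last pose, push and grip.
It fails at once if the lid goes far over (more than 0.3 rad past its balance angle) (value of joint lid above 2 rad).
It fails at once if the lid is flung or dropped (faster than 3 rad/s) (velocity of joint lid above 3 rad/s or velocity of joint lid below -3 rad/s).
It fails at once if another thing on the bench is moved more than 3 cm (distance of any of meter, board, driver, spool, cutters, bin, can from where it was at the start of the episode above 0.03 m).
It also fails if it takes over 67 s, if anything falls off the work surface, if the arm or the gripper's body presses on something with over 40 N, if the wrist force passes 120 N, or if a joint passes its speed limit or range.

ROBOT

A 6-joint arm with a two-finger parallel gripper is mounted at the origin on the work surface. World frame = base frame: x ahead of the robot, y to its left, z up, the work surface at z = 0. Lengths are in m, angles in degrees, forces in N, time in s.
With the tool pointing down it reaches from about 0.3 to 0.75 m from the base axis. Payload 8.5 kg.
Tool frame: the origin (TCP) lies midway between the tips of the shut fingers; the grasp point (between the pads) lies 19 mm behind it; z points along the fingers, y is the line along which they close (so a half turn about z gives the same grasp; the last joint's range is limited). The gripper opens to 85 mm and grips with 20 to 120 N. Pads are 22 mm wide; open, the fingers measure 114 mm over their backs; the gripper's body (76 mm by 85 mm) begins 54 mm behind the grasp point. The pads swing forward as they close: fully open they stand 13 mm farther back than shut.
Start: joints at [56.706, 21.807, 74.336, -0, 83.858, -12.336], TCP at [0.197, 0.514, 0.231] pointing down, gripper open.
Joint ranges: [-178.18, 178.18], [-50.72, 133.34], [12.68, 142.11], [-81.47, 261.47], [9.98, 163.14], [-165.26, 165.26]. Speed limits (degrees/s): [136.94, 136.94, 180, 180, 180, 180].

INTERFACE

Orientations are given as a 3x3 rotation matrix whose columns are the frame's x, y, z axes.
In Python, from rig import env, viewer, recognise, pinpoint gives the robot as it stands.
- The arm moves only by the tool move_arm, never from a script. Its argument "plan" is text: rows parted by semicolons, each of 7 numbers parted by spaces: the shift along the tool's x, y, z in m, then the turn, a rotation vector about the tool's x, y, z in rad, then the finger opening in m, from 0 to 0.0854. A call has 1 to 12 rows; each row shifts and turns the commanded pose from where the row before left it, along the tool's axes as they then stand; what a row does not reach is not made up. A row lasts 1/8 s, in which the tool goes at most 62.5 mm and 10.7 degrees, less where a joint would pass 70% of its speed; a pose out of reach is approached as far as the arm can. A call is refused whole if a number of a shift passes 0.0625 or a number of a turn 0.188, either way. A call with a gripper value outside its range is refused whole. The fingers move at their own pace and stop on an object; "grip_force" is the grip in N (left out, the last holds). Time passes only in rows, so rows that do not move let the fingers close. It gives the time, the measured TCP pose, the force, the opening and the grip force at its end, in the units of the state.
- env.observe(): the state, without advancing time (a new reading comes with each control period).
- viewer.get_image(name): name is "scene" or "top" or "wrist"; returns (picture, depth): 420x560x3 uint8, red, green, blue; 420x560 float32, m along the optical axis (not along the pixel's ray), 0 where there is no reading.
- viewer.calibration(name): a dict with "fx", "fy", "cx", "cy" (pixels), "R" (3x3) and "t" (3): a world point X has camera coordinates R X + t. Camera axes: x right, y down, z forward; pixel columns grow to the right and rows downward; lengths in m; the calibration is good to about 2 mm. A picture is of the moment at which its call begins: read the wrist's pose just before it. calibration takes no time and is no camera call; for the wrist camera it gives the pose at the moment of the call.
- env.close_job(): hands the job in; it is judged then, once.
Trained networks look in the newest picture that a camera, given by its name, has taken for a name from the list of things; names that differ only in an ending like _2 or _b are one class to them, and where a whole thing is asked for, a point or a joint stands for the part that bears it (a point fixed in the world has none). Each returns a list of dicts, best first, with "conf" (0 to 1); they miss things now and then, are a little off and sometimes report something else, mostly with a low value. They report only what shows in the picture. A call takes as long as a camera call. They do not tell look-alikes from the thing itself.
- recognise(camera, name): "extent" ([centre column, centre row, width, height] in pixels, round what is visible of it).
- pinpoint(camera, name): "pixel" ([column, row] in pixels: a listed point, or the origin of a listed thing).
The state is a dict: "time_s": time; "q": joint angles; "qvel": joint speeds; "joint_efforts": joint torques, N m; "position": TCP position; "tool_rot": TCP orientation; "ft_force": force on the tool from outside, world axes, zero at the start; "wrist_torque": the same for the moment, N m; "grip_width": finger opening in m; "gripper_force": force on a finger pad.
Only numpy, scipy, OpenCV 4.12 (cv2) and the standard library are available. Lean on these libraries where they do the work, as an engineer would, in place of code of your own. Each camera call takes 0.05 s, during which the arm holds its last target. There are 200 camera calls.

## Working session

There is one attempt and no reset: what is moved stays moved. The work goes in short steps, Python scripts to look and compute and a tool call to move; the robot and the scene stay as the last step left them, time stands still between calls to the robot, and variables do not carry over. Pictures are saved under pics/ and viewed, at most 10 in all, crops included, and the job is handed in when it is done.

Besides the shell and the picture viewer there is one more tool, called after ">>>" as name(argument=value, ...), one argument or row to a line, values as JSON. move_arm: Moves the arm, as the interface text tells. Its arguments: {"type":"object","properties":{"plan":{"type":"string"},"grip_force":{"type":"number"}},"required":["plan"]}

```bash
mkdir -p pics; ls; cat > h.py <<'E'
import numpy as np, cv2
from rig import env, viewer, recognise, pinpoint
def shot(c,fn=None):
    im,d=viewer.get_image(c)
    if fn: cv2.imwrite('pics/'+fn,im[:,:,::-1])
    return im,d
def atz(c,px,z):
    k=viewer.calibration(c);R=np.array(k['R']);t=np.array(k['t'])
    r=R.T@np.array([(px[0]-k['cx'])/k['fx'],(px[1]-k['cy'])/k['fy'],1]);o=-R.T@t
    return o+r*(z-o[2])/r[2]
def cloud(c,d):
    k=viewer.calibration(c);R=np.array(k['R']);t=np.array(k['t'])
    v,u=np.indices(d.shape)
    P=np.stack([(u-k['cx'])/k['fx']*d,(v-k['cy'])/k['fy']*d,d],-1)
    return (P-t)@R
E
python3 - <<'E'
from h import *
for c in('top','scene'):
    im,d=shot(c,c+'0.png'); P=cloud(c,d)
    for n,z in(('stop_top',.096),('lid_bar',.076),('lid_hinge',.076),('stop_box',0),('tester',0)):
        for r in pinpoint(c,n)[:3]:
            u,v=map(int,np.round(r['pixel'])); 
            print(c,n,round(r['conf'],2),u,v,atz(c,r['pixel'],z).round(3), P[min(max(v,0),419),min(max(u,0),559)].round(3))
s=env.observe();print(s['time_s'],s['position'],s['tool_rot'])
E
```

```text
pics
top stop_top 0.82 194 284 [0.417 0.195 0.096] [0.416 0.195 0.095]
top stop_top 0.58 191 168 [0.695 0.204 0.096] [0.695 0.206 0.094]
top stop_top 0.55 214 230 [0.541 0.149 0.096] [0.541 0.149 0.096]
top lid_bar 0.65 364 268 [ 0.444 -0.204  0.076] [ 0.444 -0.203  0.081]
top lid_hinge 0.82 338 192 [ 0.63  -0.152  0.076] [ 0.628 -0.151  0.082]
top stop_box 0.87 203 287 [0.408 0.192 0.   ] [0.409 0.174 0.097]
top stop_box 0.83 197 172 [0.71  0.209 0.   ] [0.687 0.193 0.083]
top stop_box 0.72 220 229 [0.555 0.148 0.   ] [0.542 0.134 0.099]
top tester 0.93 346 229 [ 0.547 -0.177  0.   ] [ 0.537 -0.165  0.081]
scene stop_top 0.72 301 173 [0.55  0.154 0.096] [0.55  0.156 0.095]
scene stop_top 0.47 359 181 [0.701 0.205 0.096] [0.702 0.205 0.097]
scene stop_top 0.44 266 157 [0.421 0.171 0.096] [0.42  0.17  0.095]
scene lid_bar 0.76 182 236 [ 0.437 -0.201  0.076] [ 0.443 -0.207  0.082]
scene lid_hinge 0.8 259 255 [ 0.633 -0.155  0.076] [ 0.635 -0.156  0.079]
scene stop_box 0.94 360 208 [0.708 0.218 0.   ] [0.731 0.162 0.046]
scene stop_box 0.81 269 178 [0.409 0.196 0.   ] [0.451 0.139 0.051]
scene tester 0.6 225 271 [ 0.548 -0.183  0.   ] [ 0.602 -0.238  0.08 ]
0.6 [0.19671694 0.51356688 0.23130276] [[-9.33832332e-01  3.57711018e-01 -4.60376815e-05]
 [ 3.57711021e-01  9.33832330e-01 -7.51505460e-05]
 [ 1.61092971e-05 -8.66461958e-05 -9.99999996e-01]]
```

```bash
python3 - <<'E'
import cv2
a=cv2.imread('pics/top0.png')[120:340,130:440];cv2.imwrite('pics/topc.png',cv2.resize(a,(775,550),interpolation=cv2.INTER_CUBIC))
E
```

```text
(no output)
```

View pics/topc.png

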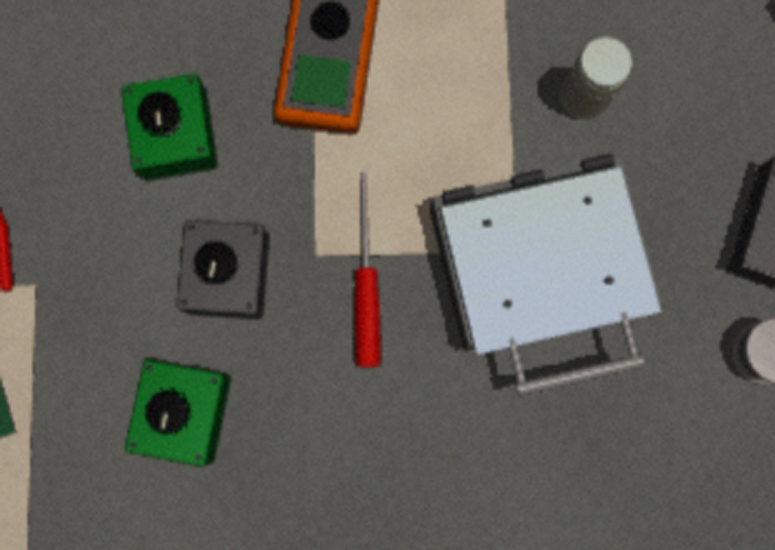

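View pics/scene0.png

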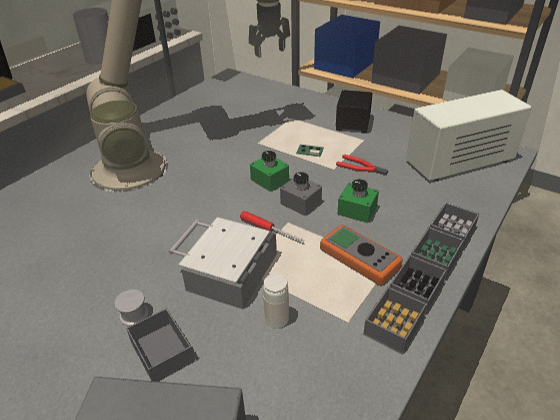

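In the top view, the stop_box candidates are a green box at (191,168), a grey box at (214,230) and another green box at (194,284). The grey one is meant, because green is excluded; the enlarged crop shows it at about (212,262) with a black head. The lid bar runs from crop (520,387) to (640,362). The driver lies between the two, at crop x≈365.

```bash
python3 - <<'E'
from h import *
for c in('top','scene'):
    im,d=shot(c); P=cloud(c,d); Z=P[...,2]
    m=(abs(P[...,0]-.545)<.04)&(abs(P[...,1]-.152)<.04)&(Z>.088)&(Z<.108)
    q=P[m]; print(c,'head',m.sum(),q.mean(0).round(4),((q.max(0)+q.min(0))/2).round(4),np.ptp(q,axis=0).round(3),'med z',np.median(q[:,2]))
    (cx,cy),r=cv2.minEnclosingCircle(q[:,:2].astype(np.float32)); print(cx,cy,r)
    # lid plate + bar
    m=(P[...,0]>.38)&(P[...,0]<.68)&(P[...,1]>-.32)&(P[...,1]<-.04)&(Z>.07)&(Z<.09)
    q=P[m]; R=cv2.minAreaRect(q[:,:2].astype(np.float32)); print('lid',m.sum(),R)
    m&=(np.abs((P[...,:2]-[.442,-.204])@np.array([.96,.27]))<.012)
    q=P[m];u=np.linalg.svd(q[:,:2]-q[:,:2].mean(0),full_matrices=False)[2][0]
    e=(q[:,:2]-q[:,:2].mean(0))@u
    print('bar',m.sum(),q.mean(0).round(4),'mid',(q[:,:2].mean(0)+u*(e.max()+e.min())/2).round(4),u,np.ptp(e),np.percentile(q[:,2],[10,50,90]))
E
```

```text
top head 226 [0.554  0.1448 0.0959] [0.5544 0.1456 0.0949] [0.041 0.041 0.013] med z 0.09617434900772846
0.5545743107795715 0.1451697051525116 0.0211977269500494
lid 5337 ((0.5358548164367676, -0.1777975708246231), (0.20722948014736176, 0.19094055891036987), 11.348901748657227)
bar 287 [ 0.4413 -0.1989  0.081 ] mid [ 0.4408 -0.1969] [ 0.21696684 -0.97617897] 0.1214992022742215 [0.07782676 0.08116707 0.08383426]
scene head 132 [0.559  0.1389 0.0941] [0.5568 0.1415 0.0939] [0.044 0.043 0.012] med z 0.09451788108102166
0.5568357706069946 0.14140084385871887 0.022572094574570656
lid 4124 ((0.5383944511413574, -0.18107905983924866), (0.20886793732643127, 0.1930781900882721), 11.712715148925781)
bar 221 [ 0.4464 -0.206   0.0788] mid [ 0.4452 -0.2005] [-0.21105595  0.97747398] 0.12593510461965923 [0.07504891 0.07929454 0.08177212]
```

>>> move_arm(
  plan="-0.0425 -0.0197 0 0 0 0 0;-0.0425 -0.0197 0 0 0 0 0;-0.0425 -0.0197 0 0 0 0 0;-0.0425 -0.0197 0 0 0 0 0;-0.0425 -0.0197 0 0 0 0 0;-0.0425 -0.0197 0 0 0 0 0;-0.0425 -0.0197 0 0 0 0 0;-0.0425 -0.0197 0 0 0 0 0;-0.0425 -0.0197 0 0 0 0 0;-0.0425 -0.0197 0 0 0 0 0;-0.0425 -0.0197 0 0 0 0 0;0 0 0 0 0 0 0",
  grip_force=40,
)

```text
time_s: 2.2
position: [0.5573, 0.1418, 0.2306]
tool_rot: [[-0.933, 0.361, -0.0], [0.361, 0.933, -0.0], [0.0, -0.0, -1.0]]
ft_force: [-0.8, 0.6, -0.1]
grip_width: -0.0002
gripper_force: 0.0
```

```bash
python3 - <<'E'
from h import *
s=env.observe();print(s['time_s'],s['position'],s['q'],s['grip_width'],s['ft_force'])
im,d=shot('wrist','w1.png');P=cloud('wrist',d);Z=P[...,2]
for r in pinpoint('wrist','stop_top')[:3]: print(r,atz('wrist',r['pixel'],.096))
m=(np.hypot(P[...,0]-.555,P[...,1]-.144)<.045)&(Z>.088)&(Z<.108);q=P[m]
if m.any(): print(m.sum(),((q.max(0)+q.min(0))/2).round(4),np.ptp(q,axis=0),np.median(q[:,2]))
E
```

```text
2.2 [0.55733652 0.14181404 0.23063392] [ 2.49453595e+00  2.43901994e+01  7.02652334e+01 -1.73964180e-02
  8.53661172e+01 -6.63419686e+01] -0.0001953379384327391 [-0.78889213  0.63717404 -0.05208237]
{'pixel': [388.6, 309.8], 'conf': 0.95} [0.7006786 0.2006653 0.096    ]
{'pixel': [277.8, 192.5], 'conf': 0.91} [0.55405553 0.14320792 0.096     ]
1742 [0.5549 0.1457 0.0936] [0.04175467 0.04188208 0.01109529] 0.09645919717595863
```

View pics/w1.png

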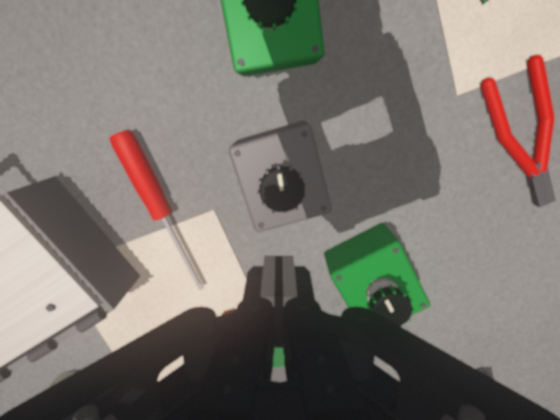

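Wrist view: grey box with its black head at (280,188), and both green boxes and the driver clear of the fingers. The head centre at (0.555,0.145,0.096) agrees with the top view and the stated height.

>>> move_arm(
  plan="0.0033 0.0019 0.04 0 0 0 0;0 0 0.04 0 0 0 0;0 0 0.035 0 0 0 0;0 0 0.01 0 0 0 0;0 0 0.008 0 0 0 0;0 0 0.003 0 0 0 0;0 0 0.002 0 0 0 0;0 0 0.001 0 0 0 0;0 0 0 0 0 0 0",
)

```text
time_s: 3.42
position: [0.5537, 0.1472, 0.0929]
tool_rot: [[-0.934, 0.358, 0.001], [0.358, 0.934, 0.0], [-0.001, 0.001, -1.0]]
ft_force: [-1.2, 2.2, 4.0]
grip_width: 0.0002
gripper_force: 1.8
```

>>> move_arm(
  plan="0 0 0.002 0 0 0 0;0 0 0.002 0 0 0 0;0 0 0.001 0 0 0 0;0 0 0 0 0 0 0",
)

```text
time_s: 3.92
position: [0.5539, 0.1472, 0.0897]
tool_rot: [[-0.934, 0.358, 0.003], [0.358, 0.934, 0.0], [-0.003, 0.001, -1.0]]
ft_force: [-5.8, 2.3, 23.0]
grip_width: 0.0001
gripper_force: 11.3
```

>>> move_arm(
  plan="0 0 0 0 0 0 0;0 0 -0.005 0 0 0 0;0 0 -0.02 0 0 0 0;0 0 -0.035 0 0 0 0.085;0 0 0 0 0 0 0.085;0 0 0 0 0 0 0.085;0 0 0 0 0 0 0.085;0 0 0 0 0 0 0.085",
)

```text
time_s: 4.92
position: [0.5532, 0.1469, 0.1466]
tool_rot: [[-0.934, 0.358, -0.001], [0.358, 0.934, -0.0], [0.001, -0.001, -1.0]]
ft_force: [0.4, 0.3, -0.7]
grip_width: 0.085
gripper_force: 0.0
```

>>> move_arm(
  plan="-0.0024 -0.0011 0.02 0 0 0 0.085;0 0 0.03 0 0 0 0.085;0 0 0.02 0 0 0 0.085;0 0 0.008 0 0 0 0.085;0 0 0 0 0 0 0.06;0 0 0 0 0 0 0.03;0 0 0 0 0 0 0.03;0 0 0 0 0 0 0.03;0 0 0 0 0 0 0.03",
  grip_force=40,
)

```text
time_s: 6.05
position: [0.5556, 0.1452, 0.0698]
tool_rot: [[-0.934, 0.358, 0.001], [0.358, 0.934, 0.0], [-0.001, 0.001, -1.0]]
ft_force: [0.9, 1.4, 1.4]
grip_width: 0.0383
gripper_force: 40.0
```

Gripped at 38 mm (ribbed rim). Now I'll turn it clockwise, which is positive about tool z.

>>> move_arm(
  plan="0 0 0 0 0 0.15 0.03;0 0 0 0 0 0.15 0.03;0 0 0 0 0 0.15 0.03;0 0 0 0 0 0.15 0.03;0 0 0 0 0 0.15 0.03;0 0 0 0 0 0.15 0.03;0 0 0 0 0 0.15 0.03;0 0 0 0 0 0.15 0.03;0 0 0 0 0 0 0.03",
)

```text
time_s: 7.18
position: [0.5552, 0.1449, 0.0695]
tool_rot: [[-0.007, 1.0, 0.0], [1.0, 0.007, -0.001], [-0.001, 0.0, -1.0]]
ft_force: [-0.4, -0.5, 2.0]
grip_width: 0.0387
gripper_force: 40.1
```

```bash
python3 - <<'E'
from h import *
s=env.observe();print(s['position'],s['q'][5],s['wrist_torque'],s['ft_force'],s['grip_width'])
E
```

```text
[0.55522264 0.14492948 0.06945143] 2.4272244876104407 [-0.15337036 -0.03554004  0.37885473] [-0.38676461 -0.47267466  1.99727069] 0.03871192333325609
```

>>> move_arm(
  plan="0 0 0 0 0 0.08 0.03;0 0 0 0 0 0.08 0.03;0 0 0 0 0 0 0.03",
)

```text
time_s: 7.55
position: [0.5551, 0.1449, 0.0694]
tool_rot: [[0.15, 0.989, -0.0], [0.989, -0.15, -0.001], [-0.001, -0.0, -1.0]]
ft_force: [0.0, -2.1, 2.1]
grip_width: 0.0385
gripper_force: 40.1
```

```bash
python3 - <<'E'
from h import *
s=env.observe();print(s['position'],s['q'][5],s['wrist_torque'],s['ft_force'],s['grip_width'])
E
```

```text
[0.55514793 0.14487178 0.0693727 ] 11.465697037651566 [-0.28260177  0.1135029   0.92607225] [ 0.02285071 -2.06617267  2.0540946 ] 0.03850751751369325
```

>>> move_arm(
  plan="0 0 0 0 0 0 0.085;0 0 0 0 0 0 0.085;0 0 0 0 0 0 0.085;0 0 0 0 0 0 0.085;0 0 -0.04 0 0 0 0.085;0 0 -0.06 0 0 0 0.085;0 0 -0.05 0 0 0 0.085;0 0 0 0 0 0 0.085",
)

```text
time_s: 8.55
position: [0.5565, 0.1452, 0.2233]
tool_rot: [[0.154, 0.988, 0.008], [0.988, -0.154, 0.001], [0.002, 0.008, -1.0]]
ft_force: [-0.4, -0.1, 0.0]
grip_width: 0.0848
gripper_force: 0.0
```

```bash
python3 - <<'E'
from h import *
s=env.observe();print(s['position'],s['q'],s['tool_rot'])
im,d=shot('wrist','w2.png')
for r in pinpoint('wrist','stop_top')[:3]:
    print(r,atz('wrist',r['pixel'],.096))
# pointer direction in world: bright pixels on the head
P=cloud('wrist',d);m=(np.hypot(P[...,0]-.555,P[...,1]-.145)<.019)&(P[...,2]>.088)
g=im.sum(2);q=P[m&(g>300)];print(len(q), q.mean(0) if len(q) else '')
k=np.argwhere(m);
if len(k):
    r,c=k.mean(0).astype(int);cv2.imwrite('pics/w2c.png',cv2.resize(im[max(r-50,0):r+50,max(c-60,0):c+60,::-1],(600,500)))
a=cv2.imread('pics/w1.png');
E
```

```text
[0.55651657 0.14524749 0.22333449] [2.83693955e+00 2.44634827e+01 7.13759316e+01 5.68866893e-03
 8.36926992e+01 1.16996851e+01] [[ 1.54071205e-01  9.88026124e-01  8.15117811e-03]
 [ 9.88058193e-01 -1.54080354e-01  5.02733172e-04]
 [ 1.75264991e-03  7.97638161e-03 -9.99966652e-01]]
{'pixel': [273.7, 198.7], 'conf': 0.89} [0.55197393 0.14443488 0.096     ]
{'pixel': [93.9, 172.4], 'conf': 0.62} [0.41314445 0.1882265  0.096     ]
143 [0.55718268 0.14711943 0.098992  ]
```

View pics/w2.png

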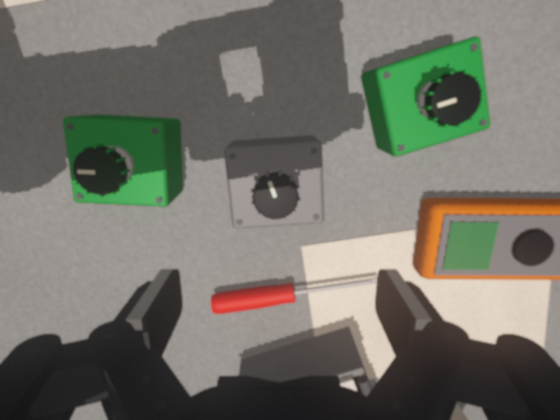

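```bash
python3 - <<'E'
from h import *
R1=np.array([[-.933,.361,0],[.361,.933,0],[0,0,-1]]);R2=np.array([[.154,.988,0],[.988,-.154,0],[0,0,-1]])
for f,(u,v),rot in(('w1.png',(281,189),R1),('w2.png',(275,196),R2)):
    g=cv2.imread('pics/'+f).astype(int).sum(2)
    vv,uu=np.indices(g.shape)
    m=(np.hypot(uu-u,vv-v)<17)&(g>300)
    # component nearest centre
    n,l,st,ce=cv2.connectedComponentsWithStats(m.astype(np.uint8))
    print(f,[(s[4],c.round(1)) for s,c in zip(st[1:],ce[1:]) if s[4]>5])
    i=1+np.argmax(st[1:,4]); p=np.argwhere(l==i)[:,::-1].astype(np.float32)
    print(cv2.minAreaRect(p))
    vx,vy,_,_=cv2.fitLine(p,cv2.DIST_L2,0,.01,.01).ravel(); print('img angle from up (cw+):',np.degrees(np.arctan2(vx,-vy)))
    d=rot; print('tool x yaw',np.degrees(np.arctan2(d[1,0],d[0,0])))
E
```

```text
w1.png [(np.int32(95), array([279.9, 180.5]))]
((280.0, 181.0), (16.439899444580078, 6.247161388397217), 80.53767395019531)
img angle from up (cw+): 170.74722
tool x yaw 158.84735479437026
w2.png [(np.int32(100), array([272.5, 190.9]))]
((271.9000244140625, 190.30001831054688), (17.441329956054688, 6.7082037925720215), 63.43495178222656)
img angle from up (cw+): 159.20369
tool x yaw 81.1405706809715
```

Measured, the head turned about 1.16 rad from a start of 0 or more, and the wrist torque rose to 0.9 N m against its stop. It is back at full height, so the reset is done. Next is the lid bar.

>>> move_arm(
  plan="-0.0448 -0.0076 0 0 0 0 0.085;-0.0448 -0.0076 0 0 0 0 0.085;-0.0448 -0.0076 0 0 0 0 0.085;-0.0448 -0.0076 0 0 0 0 0.085;-0.0448 -0.0076 0 0 0 0 0.06;-0.0448 -0.0076 0 0 0 0 0.036;-0.0448 -0.0076 0 0 0 0 0.036;-0.0448 -0.0076 0 0 0 0 0.036;0 0 0 0 0 -0.183 0.036;0 0 0 0 0 -0.183 0.036;0 0 0 0 0 0 0.036;0 0 0 0 0 0 0.036",
)

```text
time_s: 10.15
position: [0.4396, -0.1994, 0.2186]
tool_rot: [[-0.206, 0.979, -0.001], [0.979, 0.206, 0.001], [0.001, -0.001, -1.0]]
ft_force: [-0.1, 0.9, 0.4]
grip_width: 0.0361
gripper_force: 0.0
```

```bash
python3 - <<'E'
from h import *
s=env.observe();print(s['position'],s['q'],s['tool_rot'],s['grip_width'])
im,d=shot('wrist','w3.png');P=cloud('wrist',d)
for n in('lid_bar','lid_hinge'):
  for r in pinpoint('wrist',n)[:2]: print(n,r,atz('wrist',r['pixel'],.076))
im2,d2=shot('top','t3.png')
for r in pinpoint('top','stop_top')[:3]: print(r)
def bar(P):
    m=(np.abs((P[...,:2]-[.442,-.2])@np.array([.978,.21]))<.02)&(abs(P[...,1]+.2)<.08)&(P[...,2]>.07)&(P[...,2]<.09)
    q=P[m];
    if len(q)<20: print('few',len(q));return
    b=cv2.minAreaRect(q[:,:2].astype(np.float32));print(len(q),b,np.median(q[:,2]))
    # along-bar strip fit
    u=np.array([-.21,.978]);w=np.array([.978,.21]);a=(q[:,:2]-[.442,-.2])@u;e=(q[:,:2]-[.442,-.2])@w
    for lo in np.arange(-.06,.06,.02):
        k=(a>=lo)&(a<lo+.02)
        if k.sum()>5: print(round(lo,2),k.sum(),np.percentile(e[k],[5,50,95]).round(4))
bar(P)
E
```

```text
[ 0.43964665 -0.19939008  0.2185947 ] [-3.84826084e+01  1.57164739e+01  8.58110099e+01  1.08139284e-05
  7.85612658e+01 -5.03801133e+01] [[-2.06160813e-01  9.78517373e-01 -1.21241654e-03]
 [ 9.78517396e-01  2.06162013e-01  9.64035260e-04]
 [ 1.19327948e-03 -9.87624387e-04 -9.99998800e-01]] 0.0360809527084832
lid_bar {'pixel': [279.9, 190.8], 'conf': 0.74} [ 0.44151584 -0.19897775  0.076     ]
lid_hinge {'pixel': [501.5, 193.5], 'conf': 0.78} [ 0.63239499 -0.16085459  0.076     ]
lid_hinge {'pixel': [258.3, 326.6], 'conf': 0.4} [ 0.4499912  -0.34140748  0.076     ]
{'pixel': [190.8, 165.4], 'conf': 0.63}
{'pixel': [214.3, 226.6], 'conf': 0.6}
2225 ((0.4491688013076782, -0.1982940435409546), (0.02574809640645981, 0.12272373586893082), 11.77657699584961) 0.08137145102806197
-0.06 387 [-0.0057  0.0024  0.018 ]
-0.04 289 [-0.0056 -0.0003  0.0056]
-0.02 307 [-0.0055  0.0006  0.0059]
0.0 314 [-0.0054 -0.0003  0.0057]
0.02 349 [-0.0053  0.0006  0.0057]
0.04 531 [-0.0044  0.003   0.0177]
```

View pics/w3.png

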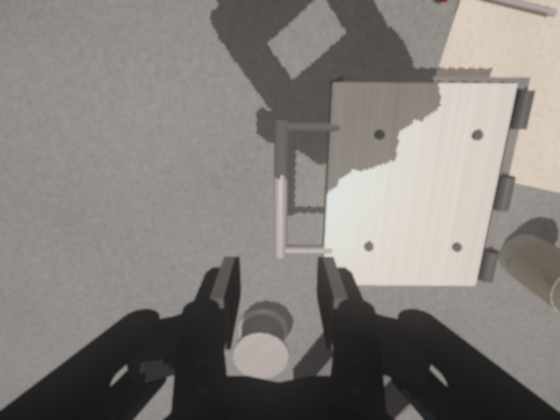

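The wrist view shows the bar vertical at column 281, rows 122–258, parallel to the finger pads. Its centre is (0.442,-0.200), yaw 0.206, height about 0.076, matching the given sizes.

>>> move_arm(
  plan="0 0.0023 0.05 0 0 0 0.036;0 0 0.05 0 0 0 0.036;0 0 0.04 0 0 0 0.036;0 0 0.018 0 0 0 0.036;0 0 0.003 0 0 0 0.036;0 0 0 0 0 0 0.036;0 0 0 0 0 0 0.005;0 0 0 0 0 0 0.005;0 0 0 0 0 0 0.005;0 0 0 0 0 0 0.005",
  grip_force=30,
)

```text
time_s: 11.65
position: [0.4415, -0.1996, 0.0592]
tool_rot: [[-0.21, 0.978, -0.001], [0.978, 0.21, -0.001], [-0.001, -0.001, -1.0]]
ft_force: [-5.2, -1.8, 5.5]
grip_width: 0.0109
gripper_force: 29.2
```

```bash
python3 - <<'E'
import numpy as np
t=np.r_[0,.02,np.arange(.06,1.661,.05),1.69,1.7];t[t>1.7]=1.7
for i in range(len(t)-1):
    a,b=t[i],t[i+1];print(round(b,2),'0 %.4f %.4f'%(.195*(np.cos(a)-np.cos(b)),-.195*(np.sin(b)-np.sin(a))))
E
```

```text
0.02 0 0.0000 -0.0039
0.06 0 0.0003 -0.0078
0.11 0 0.0008 -0.0097
0.16 0 0.0013 -0.0097
0.21 0 0.0018 -0.0096
0.26 0 0.0023 -0.0095
0.31 0 0.0027 -0.0094
0.36 0 0.0032 -0.0092
0.41 0 0.0037 -0.0090
0.46 0 0.0041 -0.0088
0.51 0 0.0045 -0.0086
0.56 0 0.0050 -0.0084
0.61 0 0.0054 -0.0081
0.66 0 0.0058 -0.0078
0.71 0 0.0062 -0.0075
0.76 0 0.0065 -0.0072
0.81 0 0.0069 -0.0069
0.86 0 0.0072 -0.0065
0.91 0 0.0075 -0.0062
0.96 0 0.0078 -0.0058
1.01 0 0.0081 -0.0054
1.06 0 0.0084 -0.0050
1.11 0 0.0086 -0.0046
1.16 0 0.0088 -0.0041
1.21 0 0.0090 -0.0037
1.26 0 0.0092 -0.0032
1.31 0 0.0094 -0.0027
1.36 0 0.0095 -0.0023
1.41 0 0.0096 -0.0018
1.46 0 0.0097 -0.0013
1.51 0 0.0097 -0.0008
1.56 0 0.0097 -0.0003
1.61 0 0.0097 0.0001
1.66 0 0.0097 0.0006
1.69 0 0.0058 0.0006
1.7 0 0.0019 0.0002
```

>>> move_arm(
  plan="0 0.0000 -0.0039 0 0 0 0.005;0 0.0003 -0.0078 0 0 0 0.005;0 0.0008 -0.0097 0 0 0 0.005;0 0.0013 -0.0097 0 0 0 0.005;0 0.0018 -0.0096 0 0 0 0.005;0 0.0023 -0.0095 0 0 0 0.005;0 0.0027 -0.0094 0 0 0 0.005;0 0.0032 -0.0092 0 0 0 0.005;0 0.0037 -0.0090 0 0 0 0.005;0 0.0041 -0.0088 0 0 0 0.005;0 0.0045 -0.0086 0 0 0 0.005;0 0 0 0 0 0 0.005",
)

```text
time_s: 13.15
position: [0.4645, -0.1948, 0.1546]
tool_rot: [[-0.21, 0.978, -0.004], [0.978, 0.21, -0.003], [-0.002, -0.004, -1.0]]
ft_force: [-13.0, -6.5, 5.5]
grip_width: 0.0112
gripper_force: 29.4
```

>>> move_arm(
  plan="0 0.0037 -0.0084 0 0 0 0.005;0 0.0054 -0.0081 0 0 0 0.005;0 0.0058 -0.0078 0 0 0 0.005;0 0.0062 -0.0075 0 0 0 0.005;0 0.0065 -0.0072 0 0 0 0.005;0 0.0069 -0.0069 0 0 0 0.005;0 0.0072 -0.0065 0 0 0 0.005;0 0.0075 -0.0062 0 0 0 0.005;0 0.0078 -0.0058 0 0 0 0.005;0 0.0081 -0.0054 0 0 0 0.005;0 0.0084 -0.0050 0 0 0 0.005;0 0 0 0 0 0 0.005",
)

```text
time_s: 14.65
position: [0.5377, -0.1799, 0.2317]
tool_rot: [[-0.209, 0.978, 0.002], [0.978, 0.209, -0.005], [-0.005, 0.001, -1.0]]
ft_force: [-10.5, -5.4, 15.8]
grip_width: 0.0104
gripper_force: 30.9
```

>>> move_arm(
  plan="0 0.0076 -0.0056 0 0 0 0.005;0 0.0088 -0.0046 0 0 0 0.005;0 0.0090 -0.0037 0 0 0 0.005;0 0.0092 -0.0032 0 0 0 0.005;0 0.0094 -0.0027 0 0 0 0.005;0 0.0095 -0.0023 0 0 0 0.005;0 0.0096 -0.0018 0 0 0 0.005;0 0.0097 -0.0013 0 0 0 0.005;0 0.0097 -0.0008 0 0 0 0.005;0 0.0080 -0.0003 0 0 0 0.005;0 0.0060 0 0 0 0 0.005;0 0 0 0 0 0 0.005",
)

```text
time_s: 16.15
position: [0.6329, -0.1597, 0.2561]
tool_rot: [[-0.208, 0.978, 0.003], [0.978, 0.208, -0.003], [-0.004, 0.002, -1.0]]
ft_force: [0.8, -5.9, 3.5]
grip_width: 0.0105
gripper_force: 31.2
```

```bash
python3 - <<'E'
from h import *
s=env.observe();p=s['position'];print(p,s['ft_force'],s['grip_width'])
w=np.array([.978,.209])
im,d=shot('scene');
b=np.array([.442,-.2]);print('fwd',(p[:2]-b)@w,'up',p[2]-.0592)
for c in('scene','top'):
    im,d=shot(c,c+'4.png')
    for n in('lid_hinge','lid_bar'):
        for r in pinpoint(c,n)[:2]: print(c,n,r,atz(c,r['pixel'],.076 if 'h' in n else .27))
E
```

```text
[ 0.63289742 -0.15973319  0.25607563] [ 0.81199129 -5.93400354  3.49426217] 0.010453781629012773
fwd 0.19511343655179245 up 0.19687562630356295
scene lid_hinge {'pixel': [162.4, 351.1], 'conf': 0.65} [ 0.63488521 -0.46387164  0.076     ]
scene lid_hinge {'pixel': [259.9, 260.3], 'conf': 0.61} [ 0.64486669 -0.16625837  0.076     ]
scene lid_bar {'pixel': [252.3, 187.6], 'conf': 0.75} [ 0.63187235 -0.15863942  0.27      ]
scene lid_bar {'pixel': [224.4, 268.1], 'conf': 0.44} [ 0.73108274 -0.36770638  0.27      ]
top lid_hinge {'pixel': [277.9, 227.3], 'conf': 0.31} [ 0.54595586 -0.0023962   0.076     ]
top lid_bar {'pixel': [356.3, 169.9], 'conf': 0.72} [ 0.63171677 -0.1631674   0.27      ]
```

View pics/scene4.png

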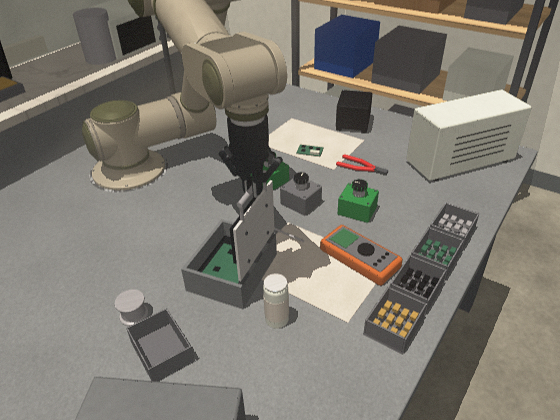

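The lid is standing upright, held by the bar, with the bystanders in place. About 25 mm more takes it to 1.7 rad.

>>> move_arm(
  plan="0 0.004 0 0 0 0 0.005;0 0.007 0.0003 0 0 0 0.005;0 0.007 0.0006 0 0 0 0.005;0 0.005 0.0005 0 0 0 0.005;0 0.0015 0.0002 0 0 0 0.005;0 0 0 0 0 0 0.005;0 0 0 0 0 0 0.005;0 0 0 0 0 0 0.005;0 0 0 0 0 0 0.005",
)

```text
time_s: 17.62
position: [0.6565, -0.1547, 0.2545]
tool_rot: [[-0.208, 0.978, 0.002], [0.978, 0.208, -0.003], [-0.004, 0.002, -1.0]]
ft_force: [1.1, -6.3, 3.0]
grip_width: 0.0106
gripper_force: 31.2
```

```bash
python3 - <<'E'
from h import *
s=env.observe();p=s['position'];print(p,s['ft_force'],s['grip_width'],s['gripper_force'],s['time_s'])
w=np.array([.978,.209]);h=np.array([.442,-.2])+.195*w
im,d=shot('scene');P=cloud('scene',d)
f=(P[...,:2]-h)@w; a=(P[...,:2]-h)@np.array([-.209,.978])
m=(abs(f)<.06)&(abs(a)<.085)&(P[...,2]>.1)&(P[...,2]<.225)
print('fwd',(p[:2]-h)@w,m.sum())
pts=np.stack([P[...,2][m],f[m]],-1).astype(np.float32)
vx,vy,x0,y0=cv2.fitLine(pts,cv2.DIST_HUBER,0,.01,.01).ravel();print('lid angle',np.pi/2+np.arctan(vy/vx),'fwd at z.076',y0+vy/vx*(.076-x0))
for r in pinpoint('scene','stop_top')[:3]: u,v=map(int,r['pixel']);print(r['pixel'],P[v,u])
E
```

```text
[ 0.65654142 -0.15466726  0.25446736] [ 1.08005726 -6.3257767   3.04132948] 0.010605336452013498 31.212145686149597 17.625
fwd 0.02426387562273635 1517
lid angle 1.6865096 fwd at z.076 0.0042774696
[358.1, 182.7] [0.70373312 0.19491889 0.100148  ]
[303.5, 173.3] [0.55283108 0.16066009 0.09325869]
```

The depth fit gives the lid at 1.69 rad, steady and gripped at 31 N, with the button up. I'm handing it in.

```bash
python3 -c "
from rig import env
print(env.close_job())"
```

```text
the job is handed in; nothing more can be done
None
```

The job is handed in, but no verdict came back. I pressed the stop button fully down and let it come back up, then turned its head clockwise to its stop. The lid finished at about 1.69 rad (balance 1.7 rad), still and held by its bar at 31 N, and the other things on the bench looked undisturbed.

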